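# Seat a cylinder valve spindle and back it off an eighth of a turn

## Robot

A 6-joint arm with a two-finger parallel gripper is mounted at the origin on the work surface. World frame = base frame: x ahead of the robot, y to its left, z up, the work surface at z = 0. Lengths are in mm, angles in rad, forces in N, time in s.
With the tool pointing down it reaches from about 350 to 925 mm from the base axis. Payload 6.4 kg.
Tool frame: the origin (TCP) lies midway between the tips of the shut fingers; the grasp point (between the pads) lies 19 mm behind it (r.grasp_offset is the distance from the TCP to the grasp point, in mm); z points along the fingers, y is the line along which they close (so a half turn about z gives the same grasp; the last joint's range is limited). The gripper opens to 85 mm and grips with 20 to 120 N. Pads are 22 mm wide; open, the fingers measure 114 mm over their backs; the gripper's body (76 mm by 85 mm) begins 54 mm behind the grasp point. The pads swing forward as they close: fully open they stand 13 mm farther back than shut.
Start: joints at [1.16, 0.245, 1.558, -0, 1.339, -0.174], TCP at [152.482, 631.873, 231.29] pointing down, gripper open.
Joint ranges: [-3.13, 3.13], [-1.02, 2.26], [0.13, 2.54], [-0.95, 4.09], [0.21, 2.88], [-2.74, 2.74]. Speed limits (rad/s): [2.57, 2.57, 3.14, 3.14, 3.14, 3.14].

## Interface

Orientations are given as a unit quaternion [w, x, y, z].
In Python, from rig import r gives the robot as it stands.
- The arm moves only by the shell command python3 -m jog 'ROWS' [OPENING]. ROWS is JSON, a list that holds one entry, the list of rows, each a list of 6 numbers: the shift along the tool's x, y, z in cm, then the turn, a rotation vector about the tool's x, y, z in rad. A call has 1 to 12 rows; each row shifts and turns the commanded pose from where the row before left it, along the tool's axes as they then stand; what a row does not reach is not made up. A row lasts 1/10 s, in which the tool goes at most 50 mm and 8.59 degrees, less where a joint would pass 70% of its speed; a pose out of reach is approached as far as the arm can. A call is refused whole if a number of a shift passes 5 or a number of a turn 0.15, either way. A call with a gripper value outside its range is refused whole. OPENING is the opening, from 0 (shut) to 1 (fully open), set as the call begins (- or left out, the last holds). The fingers move at their own pace and stop on an object; the grip force is fixed at half the most. Time passes only in rows, so rows that do not move let the fingers close. It gives the time, the measured TCP pose, the force, the opening and the grip force at its end, in the units of the state.
- r.state(): the state, without advancing time (a new reading comes with each control period).
- r.get_image(name): name is "side" or "top" or "wrist"; returns the picture (420x560x3 uint8, red, green, blue); there is no depth.
- r.camera_info(name): a dict with "camera_matrix" (3x3 intrinsics, pixels), "distortion" ([k1, k2, p1, p2, k3] as OpenCV has them; the pictures are not rectified), "camera_from_world" (4x4, takes a point from world to camera coordinates). Camera axes: x right, y down, z forward; pixel columns grow to the right and rows downward; lengths in mm; the calibration is good to about 2 mm. A picture is of the moment at which its call begins: read the wrist's pose just before it. camera_info takes no time and is no camera call; for the wrist camera it gives the pose at the moment of the call.
- r.job_done(): hands the job in; it is judged then, once.
The state is a dict: "time_s": time; "joints": joint angles; "joint_velocities": joint speeds; "joint_efforts": joint torques, N m; "ee_pos": TCP position; "tcp_rot": TCP orientation; "force": force on the tool from outside, world axes, zero at the start; "moment": the same for the moment, N m; "finger_gap": opening from 0.0 (shut) to 1.0 (fully open); "grasp_force": force on a finger pad.
Only numpy, scipy, OpenCV 4.12 (cv2) and the standard library are available. Lean on these libraries where they do the work, as an engineer would, in place of code of your own. Each camera call takes 0.05 s, during which the arm holds its last target. There are 200 camera calls.

## Task

On the test counter, take the bar handle on top of the tall brass cylinder valve (the one with a single side outlet), screw its spindle in clockwise until it bottoms, then back it off by an eighth of a turn (45 degrees) and let go. Leave the bar of the squat needle valve, the one with two opposite stubs, as it is.

Things in the scene. Friction and masses are not known exactly. Their poses are not given: they have to be found in the camera images.
- valve: The tall brass cylinder valve, bolted down and immovable: a 90 x 90 x 10 mm dark steel base plate, a round brass body 46 mm across, a hexagonal gland nut up to 118 mm above the counter, and one threaded side outlet (28 mm across, its axis 70 mm up, its end 57 mm from the valve's axis). Origin: underside of the base plate, on the vertical axis of the valve. z is up; the valve's own x axis points along the side outlet. It may stand at the left or at the right, turned a little.
- valve_bar (a point): Centre of the valve's plain dark steel bar handle, on the spindle's axis, 149 mm above the counter. The bar is 64 mm long, 12 mm thick and 26 mm tall (136 to 162 mm above the counter), free on all sides; grip it across its thickness. x runs along the bar's length, y across its thickness, z up; it turns with the spindle.
- spindle (a joint): Turn of the valve's spindle and bar in radians. 0: screwed in, bottomed on its seat, with a hard stop, and the bar then lies exactly over and along the side outlet. It grows as the spindle is backed off, anticlockwise seen from above; 0.785 is an eighth of a turn. It starts between 0.6 and 1.3. It turns with light friction (0.08 N m) and stays where it is left; the height change over so small a turn is nil.
- needle_bar_end (a point): One end of the small dark steel bar (44 x 9 x 16 mm, its centre 83 mm above the counter) on the other, squat brass valve: a 36 mm wide block on a 90 x 70 mm base plate, with two opposite stubs. The bar turns easily about its middle, 22 mm from this point. Not to be turned.
Not all that is in view belongs to the job. Leave any pink look-alike of the valve alone.

How it is judged (in metres and radians):
On the way:
1. the valve's spindle is screwed in until it bottoms (value of joint spindle below 0.1 rad), for 0.1 s.
At the end, for the whole second after the job is handed in: After having been bottomed (within 0.1 rad of the stop), the cylinder valve's spindle is at rest an eighth of a turn out, 0.785 rad give or take 0.2 rad (about 11 degrees), and the end of the needle valve's bar is within 8 mm of where it started (value of joint spindle between 0.585 and 0.985 rad and velocity of joint spindle between -0.05 and 0.05 rad/s and distance of needle_bar_end from where it was at the start of the episode below 0.008 m); the robot touches nothing.
It fails at once if the needle valve's bar is turned (distance of needle_bar_end from where it was at the start of the episode above 0.008 m).
It also fails if it takes over 35 s, if anything falls off the work surface, if the arm or the gripper's body presses on something with over 40 N, if the wrist force passes 120 N, or if a joint passes its speed limit or range.

## Working session

There is one attempt and no reset: what is moved stays moved. The work goes in short steps, Python scripts to look and compute and a shell command to move; the robot and the scene stay as the last step left them, time stands still between calls to the robot, and variables do not carry over. Pictures are saved under pics/ and viewed, at most 10 in all, crops included, and the job is handed in when it is done.

```bash
mkdir -p pics
python3 - <<'E'
from rig import r
import cv2,numpy as np
a=r.get_image("top");b=r.get_image("side")
cv2.imwrite("pics/top.png",a[:,:,::-1]);cv2.imwrite("pics/side.png",b[:,:,::-1])
for n in("top","side"):
    c=r.camera_info(n);print(n,c)
s=r.state();print(s["time_s"],s["ee_pos"],s["tcp_rot"])
E
```

```text
top {'camera_matrix': array([[435.52907113,   0.        , 280.63848962],
       [  0.        , 435.52907113, 211.83350431],
       [  0.        ,   0.        ,   1.        ]]), 'distortion': array([0.02639731, 0.        , 0.        , 0.        , 0.        ]), 'camera_from_world': array([[-1.11490759e-02, -9.99936840e-01,  1.41926526e-03,
         3.92013996e+01],
       [-9.83350949e-01,  1.07066746e-02, -1.81400880e-01,
         5.68169376e+02],
       [ 1.81374227e-01, -3.41808801e-03, -9.83408210e-01,
         9.09370393e+02],
       [ 0.00000000e+00,  0.00000000e+00,  0.00000000e+00,
         1.00000000e+00]])}
side {'camera_matrix': array([[485.48763236,   0.        , 286.81980141],
       [  0.        , 485.48763236, 210.32408054],
       [  0.        ,   0.        ,   1.        ]]), 'distortion': array([-0.04850333,  0.        ,  0.        ,  0.        ,  0.        ]), 'camera_from_world': array([[ 9.99387727e-01, -3.48251040e-02, -3.37377241e-03,
        -5.41965093e+02],
       [-2.92103195e-02, -7.77385760e-01, -6.28345556e-01,
         1.19905848e+02],
       [ 1.92594767e-02,  6.28059386e-01, -7.77927041e-01,
         1.01023009e+03],
       [ 0.00000000e+00,  0.00000000e+00,  0.00000000e+00,
         1.00000000e+00]])}
0.1 [152.28494261 631.3875976  230.26870239] [-2.55023529e-04  1.18120354e-01  9.92998897e-01 -8.41088472e-04]
```

View pics/top.png

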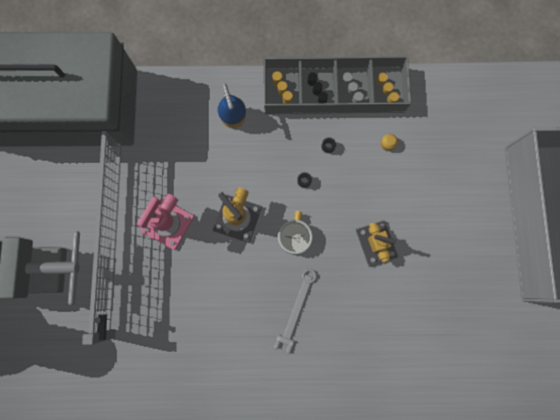

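View pics/side.png

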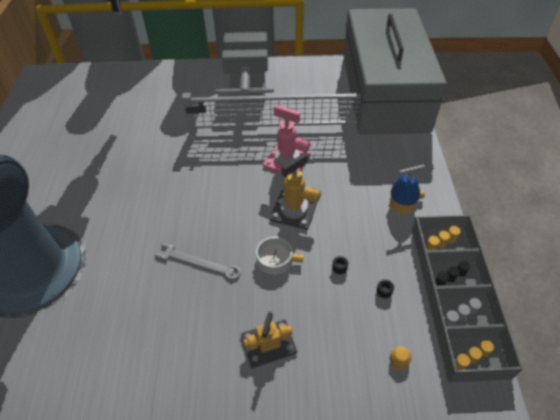

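Candidates in the top view are the brass valve with one outlet at (237,210), the pink look-alike at (165,220), and the squat valve with two opposite stubs at (380,243). The first one fits: it is brass, tall, and has a single outlet pointing up-image at (241,193). I'll confirm that in a crop.

```bash
cat > h.py <<'E'
import cv2,numpy as np
def ray(c,uv):
    p=cv2.undistortPoints(np.array([[uv]],float),c["camera_matrix"],c["distortion"])[0,0]
    T=c["camera_from_world"];R=T[:3,:3]
    return -R.T@T[:3,3],R.T@np.array([p[0],p[1],1])
def onz(c,uv,z):
    o,d=ray(c,uv);return o+d*(z-o[2])/d[2]
def proj(c,P):
    T=c["camera_from_world"]
    return cv2.projectPoints(np.array(P,float).reshape(-1,1,3),cv2.Rodrigues(T[:3,:3])[0],T[:3,3],c["camera_matrix"],c["distortion"])[0][:,0]
E
python3 - <<'E'
import cv2,numpy as np
a=cv2.imread("pics/top.png")[175:250,200:275];b=cv2.imread("pics/side.png")[145:235,255:345]
f=lambda m:cv2.convertScaleAbs(cv2.resize(m,(400,400),interpolation=cv2.INTER_CUBIC),alpha=1.7)
cv2.imwrite("pics/crop.png",np.hstack([f(a),f(b)]))
E
```

```text
(no output)
```

View pics/crop.png

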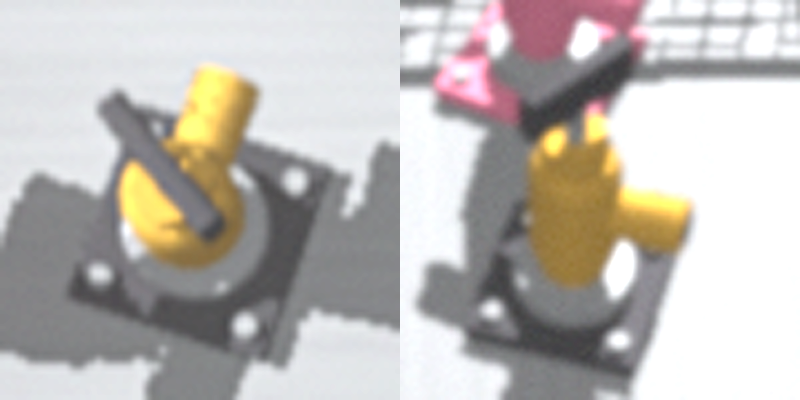

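The crop confirms it: a dark bar runs from top px (221,194) to (239.4,216.6), with a single brass outlet ending near (243,191). The bar is rotated anticlockwise from the outlet.

Run:
```python
from rig import r
from h import *
c=r.camera_info("top");k=.1875
P=lambda x,y:(200+x*k-.4,175+y*k-.4)
e1=onz(c,P(112,103),160);e2=onz(c,P(210,222),160)
print("bar",e1,e2,(e1+e2)/2,np.linalg.norm(e1-e2),np.degrees(np.arctan2(*(e1-e2)[1::-1])))
q=[onz(c,P(*p),10) for p in((348,178),(280,360),(75,295))]
print("plate",q,"ctr",(q[0]+q[2])/2)
d=q[0]-q[1];print(np.degrees(np.arctan2(d[1],d[0])),np.linalg.norm(d))
d=q[2]-q[1];print(np.degrees(np.arctan2(d[1],d[0]))-90,np.linalg.norm(d))
o=onz(c,P(230,85),78);print("outlet end",o)
s=r.camera_info("side");print(proj(s,[e1,e2]))
# needle / others
print("pink",onz(c,(158,212),155),"needle",onz(c,(380,243),83))
```

```text
bar [585.79113638 151.08576495 160.        ] [540.81121922 114.67229773 160.        ] [563.3011778  132.87903134 160.        ] 57.87169897643534 38.991881538981964
plate [array([585.75602208,  69.14013797,  10.        ]), array([506.98852162,  98.50013269,  10.        ]), array([535.95225818, 186.33174068,  10.        ])] ctr [560.85414013 127.73593933  10.        ]
-20.44256238734349 84.0614562044021
-18.25071531203288 92.48399536479228
outlet end [611.53530844 114.58583535  78.        ]
[[305.24151576 153.98564341]
 [283.80318251 167.43205022]]
pink [551.84535931 273.84873283 155.        ] needle [ 493.87082336 -175.29803365   83.        ]
```

```bash
python3 - <<'E'
from rig import r
from h import *
t=r.camera_info("top");s=r.camera_info("side")
def tri(a,b):
    o1,d1=ray(t,a);o2,d2=ray(s,b)
    k=np.linalg.lstsq(np.c_[d1,-d2],o2-o1,rcond=None)[0]
    return (o1+k[0]*d1+o2+k[1]*d2)/2
print("clip",tri((102,325),(195,107)),"railend",tri((115,137),(356,97)),"pinkbar",tri((150,212),(287,115)))
E
python3 -m jog '[[[0,0,-5,0,0,0],[0,0,-5,0,0,0],[0,0,-3,0,0,0]]]' 1
```

```text
clip [332.59548757 391.81388405  95.39467997] railend [721.28317825 379.71563509 121.75407461] pinkbar [553.60616238 292.34131558 145.24396488]
time_s: 0.4
ee_pos: [152.7, 632.5, 365.6]
tcp_rot: [0.001, 0.118, 0.993, 0.002]
force: [-0.2, -0.2, 1.5]
finger_gap: 0.996
grasp_force: 0.0
```

Everything nearby is under about 160 mm tall, so I can cross at z ≈ 360.

```bash
python3 -m jog '[[[-3.7,-2.8,0,0,0,0],[-3.7,-2.8,0,0,0,0],[-3.7,-2.8,0,0,0,0],[-3.7,-2.8,0,0,0,0],[-3.7,-2.8,0,0,0,0],[-3.7,-2.8,0,0,0,0],[-3.7,-2.8,0,0,0,0],[-3.7,-2.8,0,0,0,0],[-3.7,-2.8,0,0,0,0],[-3.7,-2.8,0,0,0,0],[-3.7,-2.8,0,0,0,0],[-3.7,-2.8,0,0,0,0]]]'; python3 -m jog '[[[-3.7,-2.8,0,0,0,0],[-3.6,-2.7,0,0,0,0],[0,0,0,0,0,-0.13],[0,0,0,0,0,-0.13],[0,0,0,0,0,-0.13],[0,0,0,0,0,-0.13],[0,0,0,0,0,-0.13],[0,0,0,0,0,-0.13],[0,0,0,0,0,-0.13],[0,0,0,0,0,0],[0,0,0,0,0,0]]]'
python3 - <<'E'
from rig import r
import cv2,numpy as np,pickle
c=r.camera_info("wrist");a=r.get_image("wrist");s=r.state()
pickle.dump((c,s),open("w1.pkl","wb"));cv2.imwrite("pics/w1.png",a[:,:,::-1])
from scipy.spatial.transform import Rotation as R
print(s["ee_pos"],s["joints"],R.from_quat(np.roll(s["tcp_rot"],-1)).as_matrix())
E
```

```text
time_s: 1.6
ee_pos: [506.0, 199.4, 360.9]
tcp_rot: [-0.0, 0.118, 0.993, -0.0]
force: [0.7, -0.6, 0.9]
finger_gap: 1.004
grasp_force: 0.0
time_s: 2.7
ee_pos: [563.2, 130.5, 360.9]
tcp_rot: [-0.0, -0.329, 0.944, 0.0]
force: [0.8, 0.3, -0.3]
finger_gap: 0.996
grasp_force: 0.0
[563.20581988 130.51578303 361.00335192] [ 3.16982585e-02 -2.37400607e-04  1.59197616e+00  2.22150406e-06
  1.55036529e+00 -2.21003743e+00] [[-7.83237915e-01 -6.21721888e-01 -5.11211013e-04]
 [-6.21721964e-01  7.83238022e-01 -1.39877716e-05]
 [ 4.09096406e-04  3.06875362e-04 -9.99999869e-01]]
```

View pics/w1.png

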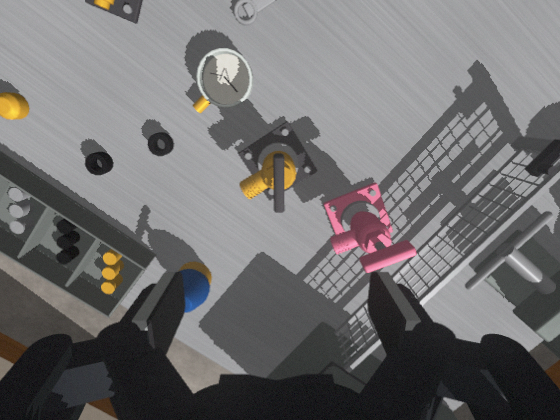

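The wrist view shows the bar from about (279,155) to (279,212), parallel to the finger plane, with the outlet at (252,187). I'll measure it with a colour mask.

Run:
```python
import pickle
from h import *
c,s=pickle.load(open("w1.pkl","rb"))
a=cv2.imread("pics/w1.png");sub=a[140:225,255:305]
m=((sub.max(2)<95)&(sub.max(2).astype(int)-sub.min(2)<20)).astype(np.uint8)
m[:12]=0
n,l,st,ce=cv2.connectedComponentsWithStats(m);print(st[:6])
for v in range(150,218,4):
    row=a[v,255:305].max(1);print(v,"".join("%4d"%x for x in row[12:38]))
for e in((278.5,155),(279,211)):print(onz(c,e,162))
u=onz(c,(279,211),162)-onz(c,(278.5,155),162);print(np.linalg.norm(u),np.degrees(np.arctan2(u[1],u[0])))
print("outlet end",onz(c,(246,191),75))
```

```text
[[   0    0   50   85 3032]
 [   0   12   16   21  142]
 [  31   12   19   50  456]
 [   9   14   21   58  619]
 [  33   48    1    1    1]]
150   91  94  91  93  91  92  92  90  92  92  90  93  95  94  94  90  93  88  93  90  93  92  93  94  93  89
154   90  93  98  94  96  98  86  65  49  51  47  47  50  46  48  61  81  93  95  94  96  90  91  94  91  93
158   96  96  99 100 105  99  73  61  65  69  72  70  72  75  74  75  66  93 107 108 102  96  96  97  96  93
162  111 108 114 115 118 108  77  61  72  79  81  84  84  86  85  83  78 105 160 183 164 147 139 141 138 123
166  112 113 109 103  97  90  70  62  77  78  80  83  84  85  87  83  84 105 114 106 104 115 173 198 181 167
170  109 117 117 117 116 115  91  61  73  81  79  88  87  89  85  87  82 178 216 218 216 214 213 213 215 216
174  118 120 116 120 121 117  87  61  73  77  83  84  85  88  88  86  78 173 215 215 216 214 218 218 218 220
178  120 117 116 116 132 188 151  62  75  79  83  87  88  88  88  86  86 174 214 219 221 219 218 219 224 231
182  137 119 118 120 131 186 150  60  72  80  84  86  88  86  86  90  86 177 215 216 21
[... 363 characters left out ...]
82  79  93 103  89  63  76  78  85  87  87  88  93  90  88 141 168 168 168 167 167 165 163 162
202  165 164 162 163 165 161 132  85  74  82  85  86  90  95  92  90  88 137 166 164 164 168 167 166 167 167
206  167 163 162 163 163 165 130  86  70  82  85  86  91  91  97  93  92 121 155 165 164 161 160 163 166 167
210  166 164 163 167 169 170 141  95  71  84  86  89  91  91  94  92  94 122 156 165 166 165 160 166 167 163
214  162 163 162 166 163 165 166 162 166 167 167 169 163 165 161 159 162 162 164 164 164 162 166 164 167 167
[537.52073171 112.30114191 162.        ]
[585.82563131 151.55232365 162.        ]
62.24161464304772 39.09632428905572
outlet end [613.21894808 116.37283924  75.        ]
```

The two views agree: axis near (562,132), bar at 39°, outlet near -18°, so the spindle sits at about 1.0 rad. Next I descend and grip.

```bash
python3 -m jog '[[[0.05,0.17,-0,0,0,-0.01],[0,0,4,0,0,0],[0,0,4,0,0,0],[0,0,4,0,0,0],[0,0,4,0,0,0],[0,0,3,0,0,0],[0,0,2,0,0,0],[0,0,1.7,0,0,0],[0,0,0,0,0,0],[0,0,0,0,0,0]]]' 1; python3 -m jog '[[[0,0,0,0,0,0],[0,0,0,0,0,0],[0,0,0,0,0,0],[0,0,0,0,0,0],[0,0,0,0,0,0],[0,0,0,0,0,0],[0,0,0,0,0,0],[0,0,0,0,0,0],[0,0,0,0,0,0],[0,0,0,0,0,0]]]' 0
```

```text
time_s: 3.75
ee_pos: [562.0, 131.6, 134.6]
tcp_rot: [0.0, -0.335, 0.942, -0.0]
force: [-0.5, 0.5, 0.3]
finger_gap: 0.999
grasp_force: 0.0
time_s: 4.75
ee_pos: [561.2, 132.6, 134.7]
tcp_rot: [-0.001, -0.335, 0.942, 0.001]
force: [-5.2, 3.5, 3.9]
finger_gap: 0.125
grasp_force: 59.7
```

Gripped well. Turning clockwise is a positive turn about tool z.

```bash
python3 -m jog '[[[0,0.1,0,0,0,0],[0,0,0,0,0,0.08],[0,0,0,0,0,0.1],[0,0,0,0,0,0.1],[0,0,0,0,0,0.1],[0,0,0,0,0,0.1],[0,0,0,0,0,0.1],[0,0,0,0,0,0.1],[0,0,0,0,0,0.1],[0,0,0,0,0,0.07],[0,0,0,0,0,0],[0,0,0,0,0,0]]]'
cat > st.py <<'E'
from rig import r
import numpy as np
from scipy.spatial.transform import Rotation as R
s=r.state();M=R.from_quat(np.roll(s["tcp_rot"],-1)).as_matrix()
print(s["time_s"],s["moment"],s["joint_efforts"][5],"bar deg",np.degrees(np.arctan2(M[1,0],M[0,0]))%180,s["joints"][5])
E
python3 st.py
```

```text
time_s: 5.95
ee_pos: [560.6, 134.5, 134.7]
tcp_rot: [-0.001, 0.083, 0.997, 0.002]
force: [-4.3, 9.8, 4.6]
finger_gap: 0.129
grasp_force: 59.7
5.95 [ 1.2343359   0.60346628 -0.07284332] -0.05052040214650333 bar deg 170.44019419158823 -1.3688334808805582
```

```bash
python3 -m jog '[[[0,0.2,0,0,0,0],[0,0,0,0,0,0.05],[0,0,0,0,0,0.05],[0,0,0,0,0,0],[0,0,0,0,0,0]]]';python3 st.py; python3 -m jog '[[[0,0,0,0,0,0.04],[0,0,0,0,0,0.04],[0,0,0,0,0,0],[0,0,0,0,0,0]]]';python3 st.py
```

```text
time_s: 6.45
ee_pos: [560.7, 134.8, 134.7]
tcp_rot: [-0.001, 0.133, 0.991, 0.0]
force: [-5.5, 1.9, 5.4]
finger_gap: 0.13
grasp_force: 60.0
6.45 [ 0.21835092  0.92946976 -0.00455146] -0.07332023000344634 bar deg 164.7105254887149 -1.2652897502015759
time_s: 6.85
ee_pos: [560.7, 134.9, 134.7]
tcp_rot: [-0.001, 0.172, 0.985, 0.0]
force: [-6.2, 2.7, 5.0]
finger_gap: 0.13
grasp_force: 60.0
6.85 [0.38952368 0.81310936 0.340791  ] 0.3462654445320368 bar deg 160.21169538541844 -1.186474553127096
```

```bash
python3 -m jog '[[[0,0,0,0,0,0.03],[0,0,0,0,0,0],[0,0,0,0,0,0]]]';python3 st.py; python3 -m jog '[[[0,0,0,0,0,0.03],[0,0,0,0,0,0],[0,0,0,0,0,0]]]';python3 st.py
```

```text
time_s: 7.15
ee_pos: [560.8, 134.9, 134.8]
tcp_rot: [-0.001, 0.185, 0.983, -0.0]
force: [-4.7, 2.9, 5.7]
finger_gap: 0.125
grasp_force: 63.4
7.15 [0.39353343 0.87255991 1.08725539] 1.069633774459362 bar deg 158.63438866242285 -1.1583861994358435
time_s: 7.45
ee_pos: [560.7, 134.9, 134.7]
tcp_rot: [-0.001, 0.199, 0.98, -0.0]
force: [-5.1, 3.0, 6.0]
finger_gap: 0.131
grasp_force: 73.9
7.45 [0.43654616 0.83362286 1.54607594] 1.5665677562355995 bar deg 157.01436508641922 -1.1296742616784636
```

The moment rises to 1.5 N m against the hard stop, with contact at a tool angle of about 160.5°. I'll back off to about 206°.

```bash
python3 -m jog '[[[0,0,0,0,0,-0.1],[0,0,0,0,0,-0.1],[0,0,0,0,0,-0.1],[0,0,0,0,0,-0.1],[0,0,0,0,0,-0.1],[0,0,0,0,0,-0.1],[0,0,0,0,0,-0.1],[0,0,0,0,0,-0.1],[0,0,0,0,0,-0.05],[0,0,0,0,0,0],[0,0,0,0,0,0]]]';python3 st.py
```

```text
time_s: 8.55
ee_pos: [560.8, 133.1, 134.7]
tcp_rot: [-0.002, -0.22, 0.975, -0.001]
force: [-6.0, -4.7, 6.5]
finger_gap: 0.132
grasp_force: 60.0
8.55 [-0.66823208  0.92314794  0.06818853] 0.0694371317513287 bar deg 25.420409130218104 -1.9757573272455764
```

```bash
python3 -m jog '[[[0,0,0,0,0,0],[0,0,0,0,0,0],[0,0,0,0,0,0],[0,0,0,0,0,0],[0,0,0,0,0,0],[0,0,0,0,0,0],[0,0,0,0,0,0],[0,0,0,0,0,0]]]' 1; python3 -m jog '[[[0,0,-1,0,0,0],[0,0,-3,0,0,0],[0,0,-4,0,0,0],[0,0,-4,0,0,0],[0,0,-4,0,0,0],[0,0,-4,0,0,0],[0,0,-3,0,0,0],[0,0,0,0,0,0],[0,0,0,0,0,0]]]'
python3 - <<'E'
from rig import r
import cv2,numpy as np,pickle
c=r.camera_info("wrist");a=r.get_image("wrist")
pickle.dump(c,open("w2.pkl","wb"));cv2.imwrite("pics/w2.png",a[:,:,::-1])
E
```

```text
time_s: 9.35
ee_pos: [561.6, 134.3, 134.3]
tcp_rot: [-0.0, -0.22, 0.976, 0.0]
force: [0.2, 1.2, -0.3]
finger_gap: 0.999
grasp_force: 0.0
time_s: 10.25
ee_pos: [561.7, 134.3, 365.5]
tcp_rot: [0.001, -0.22, 0.976, -0.0]
force: [-0.3, -0.3, -1.1]
finger_gap: 1.001
grasp_force: 0.0
```

View pics/w2.png

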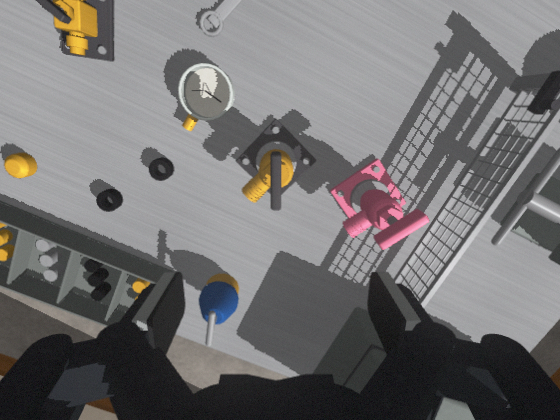

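The wrist view shows the bar from (276,153) to (276,209), still along the tool's x axis, so it stayed at about 25.4°. That is about 45° from the outlet, which ends near (252,195). The gripper is clear, so I'm handing in.

```bash
python3 -c "
from rig import r
print(r.job_done())"
```

```text
the job is handed in; nothing more can be done
None
```

The brass valve's spindle was screwed in to its hard stop, backed off about 45° and released; the needle valve was never approached, and the job is handed in (no verdict was returned).

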